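# Move the desk camera onto its height-adjustable stand

### The job

The small desk camera is parked on its low square dock, locked onto the dock's steel ball. Raise its release handle fully while it is still on the dock, move the camera to the round stand and, with the handle up, lower it gently onto the stand's ball, keeping hold until it is fully home; then let go and press the handle all the way down to lock it. Never push it hard onto the stand, and leave the other things on the desk where they are.

Things in the scene. Friction and masses are not known exactly. Their poses are not given: they have to be found in the camera images.
- camera_grip (a point): Centre of the camera's grey box body, 46 mm long (x), 34 wide (y), 34 high (z); lens at its -x end. The camera (0.6 to 0.85 kg, one loose piece with its aluminium coupler) is balanced within about 25 mm of this point and is lifted by the box's two flat y sides. Axes are the camera's: z up, +x away from the lens, towards the handle. The box's underside is 52 mm and its top 86 mm above the coupler's flat underside.
- coupler_foot (a point): Middle of the coupler's flat underside, on the socket axis, same axes as camera_grip (which is 20 mm to -x and 69 mm up). The coupler is an aluminium socket, 42 mm across and 42 high, open below (inside 32 mm wide, 36 deep), with flat skids from x = -52 to +56 mm, 51 mm wide, 7 high. The handle's hinge runs along y at x = +24, z = +34 mm.
- handle_grip (a point): Centre of the black roller at the end of the release handle, 52 mm from the hinge: 18 mm across, 22 long along y, spinning freely, so it can be pinched by its flat ends from above and swung round the hinge with the hand upright. The handle is a steel bar 10 mm wide, 8 thick, level and pointing to the camera's +x when down. Axes: x along the bar from the hinge, z out of its upper face.
- handle (a joint): Handle angle, rad: 0 fully down (level, latch under the ball: locked), 1.2 fully up (latch clear of the ball). Stiff hinge, about 1 N at the roller all the way; it stays where it is left. While it is down the latch bars the socket, in the way of a ball.
- pin (a joint): Brass indicator pin, 8 mm thick, in the top of the socket between camera and handle: height in m that the ball has pushed it up. 0 with no ball in the socket, 0.006 when a ball is fully home and the coupler's underside flat on the plate. Spring of 0.5 to 1.5 N.
- dock: Parking dock, fixed: black square block of 130 mm with a rubber-faced round plate 124 mm across, its top 25 mm above the desk, and a ball like the stand's. Origin under its middle, on the desk; z up. The camera starts locked on it, its axes parallel to the dock's.
- stand: Round stand, fixed: foot 116 mm across, telescopic column, round rubber-faced plate 124 mm across with a 30 mm steel ball, centre 20 mm above the plate. Origin under its middle on the desk, straight below the ball. Plate top 50 to 95 mm above the desk, NOT reported; find it by touch or by sight. It is lightly sprung (6 mm, 1 mm per 7 N). The coupler is home with its underside on the plate, facing any way.
- mouse: Black computer mouse, 100 x 58 x 30 mm, between dock and stand; leave it. Origin: middle of underside. (Nearer the robot, at x under 0.43 m, stand a fixed tape dispenser and hole punch, up to 66 mm high; along the back and sides books, laptop, printer, trays, all under 0.17 m high.)
- stapler: Stapler, 130 x 34 x 45 mm; leave it. Origin: middle of underside.
- mug: White mug, 80 mm across, 95 high; leave it. Origin: middle of underside.
- pen_cup: Metal pen cup, 76 mm across, pens up to 150 mm high; leave it. Origin: middle of underside.
- disc_cases: Stack of five disc cases, 125 x 142 x 50 mm; leave it. Origin: middle of underside.

How it is judged:
By the outcome, as a careful person would: the job done as asked, in the order asked, and still so for the second after the job is handed in, with the robot touching nothing.
It also fails if it takes over 72 s, if anything falls off the work surface, if the arm or the gripper's body presses on something with over 40 N, if the wrist force passes 120 N, or if a joint passes its speed limit or range.

### The arm

A 7-joint arm with a two-finger parallel gripper is mounted at the origin on the work surface. World frame = base frame: x ahead of the robot, y to its left, z up, the work surface at z = 0. Lengths are in m, angles in rad, forces in N, time in s.
With the tool pointing down it reaches from about 0.425 to 0.975 m from the base axis. Payload 16.7 kg.
Tool frame: the origin (TCP) lies at the very end of the fingers, on their centre line; the grasp point (between the pads) lies 19 mm behind it (ctrl.grip_point_offset is the distance from the TCP to the grasp point, in m); z points along the fingers, y is the direction in which the jaws open and shut (so a half turn about z gives the same grasp; the last joint's range is limited). The gripper opens to 85 mm and grips with 20 to 120 N. Pads are 22 mm wide; open, the fingers measure 114 mm over their backs; the gripper's body (76 mm by 85 mm) begins 54 mm behind the grasp point. The pads swing forward as they close: fully open they stand 13 mm farther back than shut.
Start: joints at [-1.337, 0.426, 0.074, 1.606, -0.034, 1.111, -0.067], TCP at [0.252, 0.626, 0.198] pointing down, gripper open.
Joint ranges: [-2.85, 2.85], [-0.5, 2.14], [-1.23, 1.37], [0.21, 2.46], [-1.02, 4.16], [0.16, 2.05], [-2.73, 2.73]. Speed limits (rad/s): [1.89, 1.89, 2.39, 2.39, 3.01, 3.01, 3.01].

### API

Orientations are given as [roll, pitch, yaw] about the fixed x, y, z axes, in that order (R = Rz(yaw) Ry(pitch) Rx(roll)).
In Python, from bench import ctrl gives the robot as it stands.
- The arm moves only by the shell command python3 -m creep 'ROWS' [OPENING] [FORCE]. ROWS is a JSON object of lists of equal length, an entry for each row: "linear": the shift along the tool's x, y, z in mm, a list of three; "twist": the turn, a rotation vector about the tool's x, y, z in degrees, a list of three. A call has 1 to 12 rows; each row is the pose to reach, as a shift and turn from the pose commanded when the call began, along the tool's axes at that moment; what a row does not reach only later rows make up. A row lasts 1/8 s, in which the tool goes at most 62.5 mm and 10.7 degrees, less where a joint would pass 70% of its speed; a pose out of reach is approached as far as the arm can. A call with a gripper value outside its range is refused whole. OPENING is the finger opening in mm, from 0 to 85.4, set as the call begins (- or left out, the last holds). The fingers move at their own pace and stop on an object; FORCE is the grip in N (left out, the last holds). Time passes only in rows, so rows that repeat a pose let the fingers close. It gives the time, the measured TCP pose, the force and the opening at its end, in the units of the state.
- ctrl.get_state(): the state, without advancing time (a new reading comes with each control period).
- ctrl.camera(name): name is "side" or "top"; returns the picture (400x640x3 uint8, blue, green, red); there is no depth.
- ctrl.get_calibration(name): a dict with "fx", "fy", "cx", "cy" (pixels), "R" (3x3) and "t" (3): a world point X has camera coordinates R X + t. Camera axes: x right, y down, z forward; pixel columns grow to the right and rows downward; lengths in m; the calibration is good to about 2 mm. A picture is of the moment at which its call begins. get_calibration takes no time and is no camera call.
- ctrl.job_done(): hands the job in, once; it reports no verdict.
The state is a dict: "time": time; "joints": joint angles; "dq": joint speeds; "effort": joint torques, N m; "tcp_pos": TCP position; "tcp_rot": TCP orientation; "wrist_force": force on the tool from outside, world axes, zero at the start; "moment": the same for the moment, N m; "opening": finger opening in m.
Only numpy, scipy, OpenCV 4.12 (cv2) and the standard library are available. Lean on these libraries where they do the work, as an engineer would, in place of code of your own. Each camera call takes 0.05 s, during which the arm holds its last target. There are 200 camera calls.

## Working session

There is one attempt and no reset: what is moved stays moved. The work goes in short steps, Python scripts to look and compute and a shell command to move; the robot and the scene stay as the last step left them, time stands still between calls to the robot, and variables do not carry over. Pictures are saved under pics/ and viewed, about 8 in all and at most 12, crops included, and the job is handed in when it is done.

```bash
ls; mkdir -p pics
python3 - <<'E'
from bench import ctrl
import cv2,json
s=ctrl.get_state();print(s)
for n in("top","side"):
    cv2.imwrite(f"pics/{n}0.png",ctrl.camera(n)); print(n,ctrl.get_calibration(n))
E
```

```text
pics
{'time': 0.0, 'joints': array([-1.33749992,  0.42673529,  0.07382612,  1.60655519, -0.03409532,
        1.11080891, -0.06710593]), 'dq': array([ 0.00186122, -0.00070342, -0.00093788, -0.00016683,  0.00040693,
       -0.00060574,  0.00083104]), 'effort': array([-2.49496974e-03, -9.49853897e+01,  3.75836045e+00, -4.63492155e+01,
        1.89522584e-02,  1.04942388e-02, -5.93629329e-05]), 'tcp_pos': array([0.25197859, 0.62574697, 0.19743055]), 'tcp_rot': array([-3.14034747e+00,  8.60962017e-05,  2.75878492e+00]), 'wrist_force': array([-0.17079338,  0.25232557,  1.12463442]), 'moment': array([0.00372309, 0.00997823, 0.00580468]), 'opening': 0.08545259917045381}
top {'fx': 493.43181139149556, 'fy': 493.43181139149556, 'cx': 321.17342000362646, 'cy': 199.10637540271136, 'R': array([[ 9.76669723e-04, -9.99998123e-01,  1.67358811e-03],
       [-9.93520985e-01, -1.16053542e-03, -1.13642882e-01],
       [ 1.13644611e-01, -1.55175335e-03, -9.93520254e-01]]), 't': array([1.31432260e-03, 6.37921125e-01, 1.57020751e+00])}
side {'fx': 506.2239704099783, 'fy': 506.2239704099783, 'cx': 317.60603536442994, 'cy': 199.84367804394307, 'R': array([[ 0.96681978, -0.25529425,  0.00918474],
       [-0.18689164, -0.73137002, -0.65587301],
       [ 0.17415805,  0.63239445, -0.75481536]]), 't': array([-0.62852451,  0.19442302,  1.34104007])}
```

View pics/top0.png

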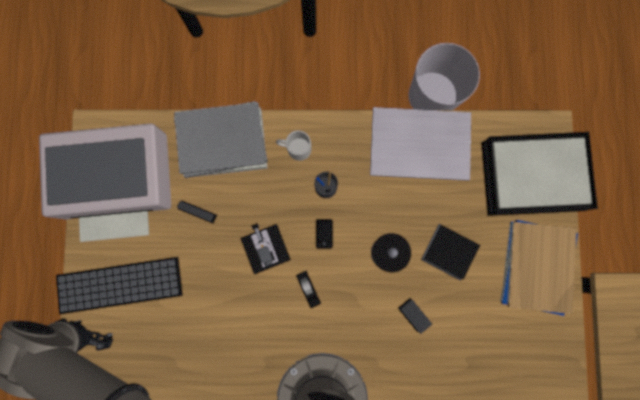

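View pics/side0.png

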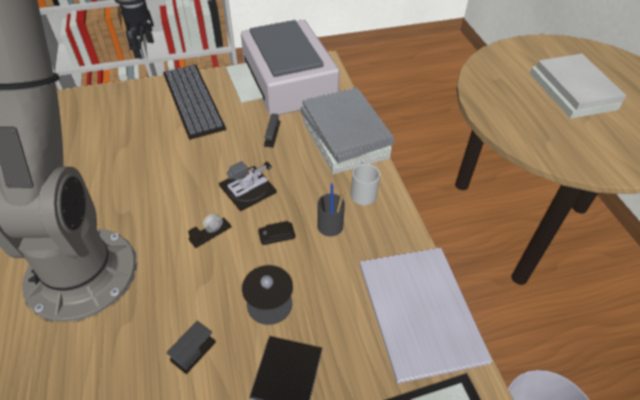

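The top view shows the dock with the camera at about (265,248), the handle pointing up-left towards (256,227), and the stand at (391,253) with its ball at (393,252). The mouse is at (324,234) and the tape dispenser at (308,289). In the side view the dock is at (247,187), the stand plate at (267,288) and the ball at (267,282). Next I'll zoom in.

Run:
```python
import cv2,numpy as np
a=cv2.imread("pics/top0.png");b=cv2.imread("pics/side0.png")
def crop(i,x,y,w,h,f): return cv2.resize(i[y:y+h,x:x+w],None,fx=f,fy=f,interpolation=cv2.INTER_CUBIC)
A=crop(a,235,215,65,65,6);B=crop(b,210,150,65,65,6)
C=crop(a,360,220,65,65,3);D=crop(b,235,255,65,65,3)
o=np.hstack([A,B]);o=np.vstack([o,np.hstack([C,D,np.zeros((195,390,3),np.uint8)])])
cv2.imwrite("pics/crop0.png",o);print(o.shape)
```

```text
(585, 780, 3)
```

View pics/crop0.png

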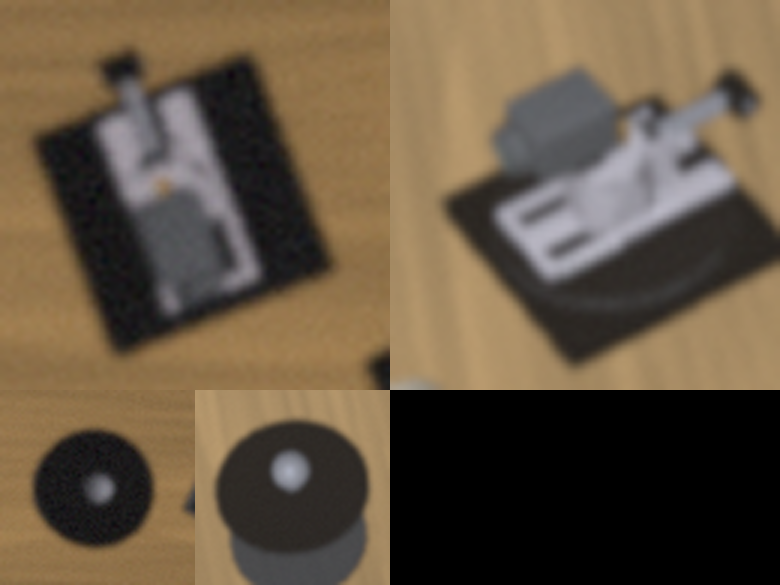

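```bash
cat > h.py <<'E'
import cv2,numpy as np
from bench import ctrl
cal={n:ctrl.get_calibration(n) for n in("top","side")}
def ray(n,p):
    c=cal[n];d=c["R"].T@np.array([(p[0]-c["cx"])/c["fx"],(p[1]-c["cy"])/c["fy"],1]);return -c["R"].T@c["t"],d
def plane(n,p,z):
    o,d=ray(n,p);return o+d*(z-o[2])/d[2]
def tri(a,b):
    A=[];B=[]
    for n,p in(("top",a),("side",b)):
        o,d=ray(n,p);d/=np.linalg.norm(d);M=np.eye(3)-np.outer(d,d);A.append(M);B.append(M@o)
    X=np.linalg.solve(sum(A),sum(B)); return X
def proj(n,X):
    c=cal[n];q=c["R"]@np.array(X)+c["t"];return np.array([c["fx"]*q[0]/q[2]+c["cx"],c["fy"]*q[1]/q[2]+c["cy"]])
E
python3 - <<'E'
from h import *
np.set_printoptions(precision=4,suppress=True)
T=cv2.imread("pics/top0.png");S=cv2.imread("pics/side0.png")
def ct(x,y):return (x/6+235-.4,y/6+215-.4)
def cs(x,y):return ((x-390)/6+210-.4,y/6+150-.4)
for z in(.02,):
    c=[plane("top",ct(*p),z) for p in((35,137),(248,55),(333,268),(120,353))]
    m=sum(c)/4;print("dock top",m,[np.linalg.norm(c[i]-c[(i+1)%4]) for i in range(4)])
    print("edge ang",[np.degrees(np.arctan2(*(c[(i+1)%4]-c[i])[1::-1])) for i in range(4)])
# dock via mask
def mask(I,x0,y0,x1,y1,thr):
    g=I.max(2);m=np.zeros(g.shape,np.uint8);m[y0:y1,x0:x1]=(g[y0:y1,x0:x1]<thr)*255
    n,l,st,_=cv2.connectedComponentsWithStats(m);k=1+np.argmax(st[1:,4]);return (l==k).astype(np.uint8)
m=mask(T,238,222,293,278,80);cs_,_=cv2.findContours(m,0,1);r=cv2.minAreaRect(max(cs_,key=len));print("rect",r)
print("roller",plane("top",ct(122,68),.059),tri(ct(122,68),cs(738,93)))
print("pin",tri(ct(163,187),cs(648,110)))
# stand
for n,I,bx in(("top",T,(365,228,418,278)),("side",S,(238,262,298,322))):
    x0,y0,x1,y1=bx;g=I[y0:y1,x0:x1].max(2)
    mm=mask(I,*bx,62 if n=="side" else 80);hull=cv2.convexHull(np.argwhere(mm)[:,::-1].astype(np.int32));e=cv2.fitEllipse(hull)
    M=np.zeros(I.shape[:2],np.uint8);cv2.ellipse(M,e,255,-1);M=cv2.erode(M,np.ones((9,9)))
    b=(I.max(2)>85)&(M>0);ys,xs=np.nonzero(b);p=(xs.mean(),ys.mean());print(n,"ell",e,"ball",p,b.sum(),np.ptp(xs),np.ptp(ys))
    if n=="top":pe,pb=e[0],p
    else: print("plate",tri(pe,e[0]),"ball",tri(pb,p),[plane("top",pb,z) for z in(.07,.09,.11)])
E
```

```text
dock top [0.4783 0.1836 0.02  ] [np.float64(0.12355598272373548), np.float64(0.12451008287030484), np.float64(0.12312943651810336), np.float64(0.1256169193396016)]
edge ang [np.float64(-68.78744130423082), np.float64(-157.69372372466609), np.float64(111.72355831380085), np.float64(22.493467918447188)]
rect ((265.01806640625, 248.6016845703125), (38.8692626953125, 39.193172454833984), 68.62937927246094)
roller [0.549  0.2132 0.059 ] [0.5494 0.2128 0.062 ]
pin [0.4936 0.1864 0.0883]
top ell ((390.89276123046875, 252.33741760253906), (38.44148254394531, 39.39559555053711), 102.6585693359375) ball (np.float64(393.57142857142856), np.float64(252.51020408163265)) 49 7 7
side ell ((267.12213134765625, 287.73333740234375), (43.20841598510742, 49.23260498046875), 79.95477294921875) ball (np.float64(266.35714285714283), np.float64(281.531746031746)) 126 11 12
plate [ 0.4657 -0.2162  0.0806] ball [ 0.4652 -0.2196  0.1141] [array([ 0.4651, -0.2261,  0.07  ]), array([ 0.4649, -0.2232,  0.09  ]), array([ 0.4648, -0.2202,  0.11  ])]
```

```bash
cat >> h.py <<'E'
from scipy.spatial.transform import Rotation as Ro
np.set_printoptions(precision=4,suppress=True)
def state():
    s=ctrl.get_state();print("t %.2f"%s["time"],"tcp",s["tcp_pos"],"rot",np.degrees(s["tcp_rot"]),"F",s["wrist_force"],"M",s["moment"],"open %.4f"%s["opening"]);return s
def delta(P,yaw,p0=None,r0=None):
    """tool-frame shift (mm) and twist (deg) from the present pose to TCP point P, tool down, yaw deg"""
    s=ctrl.get_state();R=Ro.from_euler("xyz",s["tcp_rot"] if r0 is None else r0)
    p=s["tcp_pos"] if p0 is None else p0
    G=Ro.from_euler("xyz",[np.pi,0,np.radians(yaw)])
    print("->",np.round(P,4),"lin",np.round(R.inv().apply(np.array(P)-p)*1e3,1),"twist",np.round((R.inv()*G).as_rotvec(degrees=True),2))
foot=np.array([.4784,.1838,.025]);yaw=22.
def C(v,foot=foot,yaw=yaw): return foot+Ro.from_euler("z",yaw,degrees=True).apply(np.array(v)/1e3)
def roller(a): return [24+52*np.cos(a),0,34+52*np.sin(a)]
E
python3 - <<'E'
from h import *
s=state();P=C(roller(0));print(P)
delta([P[0],P[1],.18],202)
print(tri((390.9,252.3),(267.1,287.7)),plane("side",(266.36,281.5),.1005),plane("top",(390.89,252.34),.0805))
E
```

```text
t 0.10 tcp [0.252  0.6258 0.1975] rot [-179.9327    0.0028  158.0655] F [-0.0702 -0.1972 -0.433 ] M [-0.0452  0.0135 -0.0464] open 0.0853
[0.5489 0.2123 0.059 ]
-> [0.5489 0.2123 0.18  ] lin [-429.9 -272.6   17.8] twist [ -0.07  -0.02 -43.93]
[ 0.4658 -0.2162  0.0807] [ 0.4664 -0.211   0.1005] [ 0.4655 -0.2162  0.0805]
```

```bash
python3 -m creep '{"linear":[[-20,-13,0],[-60,-38,0],[-105,-67,0],[-150,-95,0],[-195,-124,0],[-240,-152,0],[-285,-181,0],[-330,-209,5],[-375,-238,10],[-410,-260,14],[-430,-272.6,18],[-430,-272.6,18]],"twist":[[0,0,0],[0,0,-5],[0,0,-10],[0,0,-15],[0,0,-20],[0,0,-25],[0,0,-30],[0,0,-35],[0,0,-40],[0,0,-44],[-0.07,0,-44],[-0.07,0,-44]]}' 50 25
python3 - <<'E'
from h import *
state();P=C(roller(0));delta([P[0],P[1],.04],202)
I=ctrl.camera("top");J=ctrl.camera("side")
f=lambda i,x,y:cv2.resize(i[y:y+65,x:x+65],None,fx=6,fy=6,interpolation=cv2.INTER_CUBIC)
cv2.imwrite("pics/a.png",np.hstack([f(I,235,205),f(J,220,140)]))
E
```

```text
time: 1.6
tcp_pos: [0.5498, 0.2093, 0.1797]
tcp_rot: [3.141, -0.0, -2.761]
wrist_force: [-0.7, 0.4, -0.0]
opening: 0.0501
t 1.60 tcp [0.5498 0.2093 0.1797] rot [ 179.987    -0.0202 -158.1792] F [-0.664   0.3852 -0.0446] M [-0.0583 -0.011   0.0238] open 0.0501
-> [0.5489 0.2123 0.04  ] lin [ -0.2   3.1 139.7] twist [ 0.01 -0.02 -0.18]
```

```bash
python3 -m creep '{"linear":[[0,1,20],[0,3,55],[0,3,85],[0,3,92],[0,3,92]],"twist":[[0,0,0],[0,0,0],[0,0,0],[0,0,0],[0,0,0]]}'
python3 - <<'E'
from h import *
state();P=C(roller(0));delta([P[0],P[1],.04],202)
I=ctrl.camera("top");J=ctrl.camera("side")
f=lambda i,x,y:cv2.resize(i[y:y+65,x:x+65],None,fx=6,fy=6,interpolation=cv2.INTER_CUBIC)
cv2.imwrite("pics/a.png",np.hstack([f(I,230,200),f(J,225,135)]))
E
```

```text
time: 2.33
tcp_pos: [0.5479, 0.216, 0.0886]
tcp_rot: [3.14, 0.0, -2.756]
wrist_force: [-0.3, 0.4, -0.0]
opening: 0.0497
t 2.33 tcp [0.5479 0.216  0.0886] rot [ 179.932     0.022  -157.8972] F [-0.3344  0.4249 -0.0115] M [0.0065 0.004  0.0062] open 0.0497
-> [0.5489 0.2123 0.04  ] lin [ 0.5 -3.9 48.6] twist [0.07 0.02 0.1 ]
```

View pics/a.png

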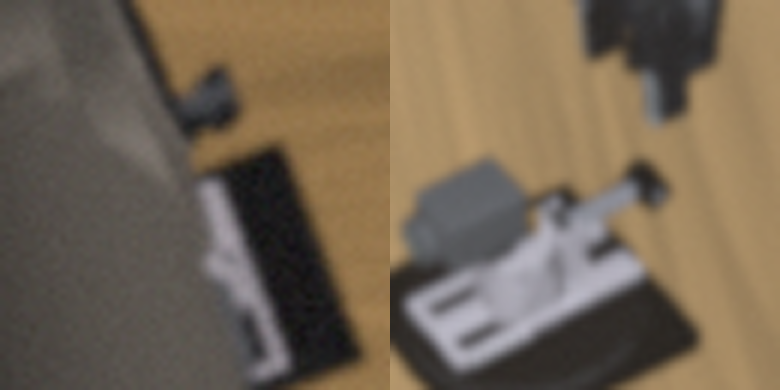

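The arm covers most of the top view. In the side view the gripper is above the roller, which sits at crop (648,185), with a fingertip at (668,110). The earlier 3 mm error was settling lag, so I take it back out and descend.

```bash
python3 -m creep '{"linear":[[0.5,-3.9,10],[0.5,-3.9,25],[0.5,-3.9,40],[0.5,-3.9,48],[0.5,-3.9,48],[0.5,-3.9,48]],"twist":[[0,0,0],[0,0,0],[0,0,0],[0,0,0],[0,0,0],[0,0,0]]}'
python3 -c "
from h import *
state();P=C(roller(0));delta([P[0],P[1],.04],202)"
```

```text
time: 3.18
tcp_pos: [0.5493, 0.2118, 0.0403]
tcp_rot: [3.141, 0.001, -2.757]
wrist_force: [0.2, -0.6, -0.1]
opening: 0.05
t 3.17 tcp [0.5493 0.2118 0.0403] rot [ 179.9383    0.0394 -157.9408] F [ 0.1837 -0.5833 -0.0991] M [0.0403 0.0139 0.024 ] open 0.0500
-> [0.5489 0.2123 0.04  ] lin [0.2 0.6 0.3] twist [0.06 0.04 0.06]
```

```bash
python3 -m creep '{"linear":[[0,0,0],[0,0,0],[0,0,0],[0,0,0],[0,0,0],[0,0,0]],"twist":[[0,0,0],[0,0,0],[0,0,0],[0,0,0],[0,0,0],[0,0,0]]}' 10 30
python3 -c "
from h import *
state()
for a in np.linspace(0,1.25,11): print(round(a,3),np.round(-52*(1-np.cos(a)),1),np.round(52*np.sin(a),1))"
```

```text
time: 3.92
tcp_pos: [0.549, 0.2117, 0.0401]
tcp_rot: [3.141, 0.0, -2.756]
wrist_force: [0.3, 0.4, 0.1]
opening: 0.01
t 3.92 tcp [0.549  0.2117 0.0401] rot [ 179.939     0.0196 -157.9349] F [0.264  0.4242 0.1406] M [ 0.0286 -0.0345 -0.0316] open 0.0100
0.0 -0.0 0.0
0.125 -0.4 6.5
0.25 -1.6 12.9
0.375 -3.6 19.0
0.5 -6.4 24.9
0.625 -9.8 30.4
0.75 -14.0 35.4
0.875 -18.7 39.9
1.0 -23.9 43.8
1.125 -29.6 46.9
1.25 -35.6 49.3
```

Run:
```python
from h import *
I=ctrl.camera("top");J=ctrl.camera("side")
f=lambda i,x,y:cv2.resize(i[y:y+65,x:x+65],None,fx=6,fy=6,interpolation=cv2.INTER_CUBIC)
cv2.imwrite("pics/b.png",np.hstack([f(I,230,200),f(J,220,135)]))
s=ctrl.get_state()
for z in (0.019,0): print(proj("side",s["tcp_pos"]+[0,0,z])) 
print(proj("side",C(roller(0))),proj("top",C(roller(0))))
```

```text
[267.433  166.0827]
[267.8428 170.4926]
[267.3531 165.9812] [255.225  225.9661]
```

View pics/b.png

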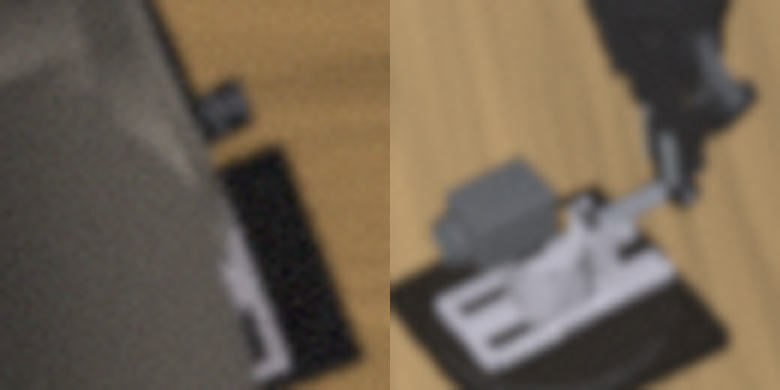

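The side view shows both fingers closed around the end of the handle at crop (675,170), with the near finger hiding the roller. The opening reads exactly 10 mm, which doesn't fit a 22 mm roller. I'll test it by commanding a full close.

```bash
python3 -m creep '{"linear":[[0,0,0],[0,0,0],[0,0,0],[0,0,0]],"twist":[[0,0,0],[0,0,0],[0,0,0],[0,0,0]]}' 0 30
python3 -c "
from h import *
state()"
```

```text
time: 4.53
tcp_pos: [0.549, 0.2117, 0.0401]
tcp_rot: [3.14, 0.0, -2.756]
wrist_force: [0.4, 0.2, 0.4]
opening: -0.0003
t 4.53 tcp [0.549  0.2117 0.0401] rot [ 179.9372    0.0216 -157.935 ] F [0.449  0.1966 0.3965] M [ 0.0515  0.0518 -0.0248] open -0.0003
```

Run:
```python
from h import *
J=ctrl.camera("side")
K=cv2.resize(J[135:185,230:300],None,fx=11,fy=11,interpolation=cv2.INTER_CUBIC)
cv2.imwrite("pics/c.png",K);print(K.shape)
s=ctrl.get_state();p=s["tcp_pos"];y=Ro.from_euler("xyz",s["tcp_rot"]).apply([0,1,0])
q=lambda X:(proj("side",X)-[230,135])*11+5
print("tcp",q(p),"gp",q(p+[0,0,.019]),"roller",q(C(roller(0))),"a-tips",[q(np.array([.5479,.216,.0886])+k*.025*y+[0,0,.007]) for k in(-1,1)], "cam at",-cal["side"]["R"].T@cal["side"]["t"])
```

```text
(550, 770, 3)
tcp [421.3451 395.2489] gp [416.8379 346.738 ] roller [415.8839 345.7933] a-tips [array([451.9232, 293.7135]), array([350.4857, 189.1304])] cam at [ 0.4105 -0.8663  1.1455]
```

View pics/c.png

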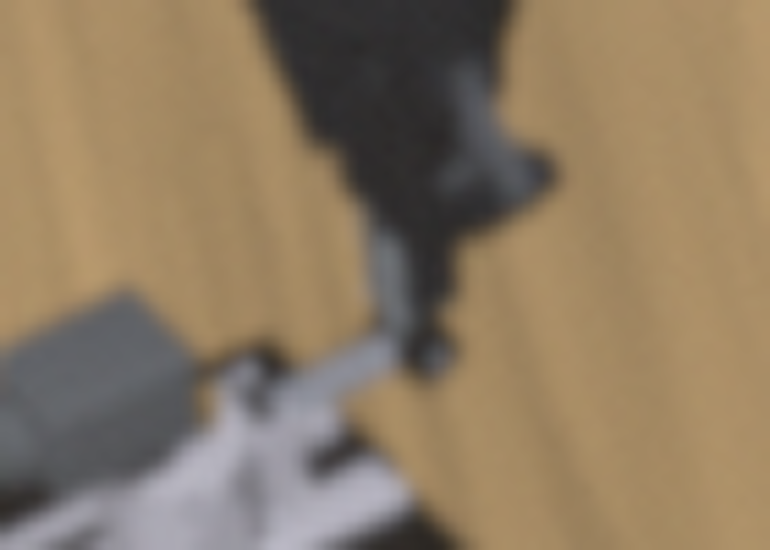

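The roller is still visible at (432,352), in front of and below the closed fingertips, which end around (425,330). The tips should have projected to row 395. I'll triangulate the visible finger knuckle to see whether the offset is in z or in y.

Run:
```python
from h import *
X=tri((267.1,217.6),(278,150.4));print(X,[proj("top",X),proj("side",X)])
s=state();R=Ro.from_euler("xyz",s["tcp_rot"]);print("tool frame mm",R.inv().apply(X-s["tcp_pos"])*1e3)
I=ctrl.camera("top")
J=cv2.imread("pics/b.png")
cv2.imwrite("pics/d.png",np.hstack([cv2.resize(I[205:245,250:290],None,fx=10,fy=10,interpolation=cv2.INTER_CUBIC),cv2.resize(I[180:280,200:300],None,fx=4,fy=4,interpolation=cv2.INTER_CUBIC)]))
```

```text
[0.5721 0.1632 0.1621] [array([267.2525, 216.1413]), array([276.4565, 150.6351])]
t 4.58 tcp [0.549  0.2117 0.0401] rot [ 179.9384    0.0234 -157.934 ] F [-0.4     0.3276  0.0054] M [-0.0192 -0.0231 -0.0237] open -0.0003
tool frame mm [  -3.2276  -53.5143 -122.0344]
```

View pics/d.png

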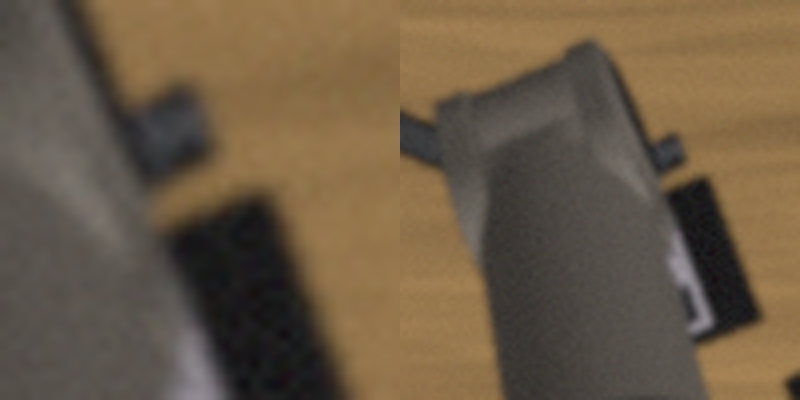

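Run:
```python
from h import *
R=Ro.from_euler("xyz",np.radians([-179.93,0,158.07]));p=np.array([.252,.6258,.1975])
T=cv2.imread("pics/top0.png");S=cv2.imread("pics/side0.png")
ims=[]
for n,I,c in(("top",T,(65,310)),("side",S,(110,0))):
    K=cv2.resize(I[c[1]:c[1]+65,c[0]:c[0]+65],None,fx=6,fy=6,interpolation=cv2.INTER_CUBIC)
    for k,col in((-1,(0,0,255)),(1,(0,255,0)),(0,(255,0,0))):
        X=p+R.apply([0,k*.0425,-.013*abs(k)]);q=(proj(n,X)-c)*6+3;cv2.circle(K,tuple(int(v) for v in q),4,col,-1);print(n,k,q)
    ims.append(K)
cv2.imwrite("pics/e.png",np.hstack(ims))
```

```text
top -1 [292.3774 146.0363]
top 1 [127.7845  76.6294]
top 0 [222.2152 107.2924]
side -1 [204.4847 408.1333]
side 1 [259.0442 317.8466]
side 0 [238.1113 383.158 ]
```

View pics/e.png

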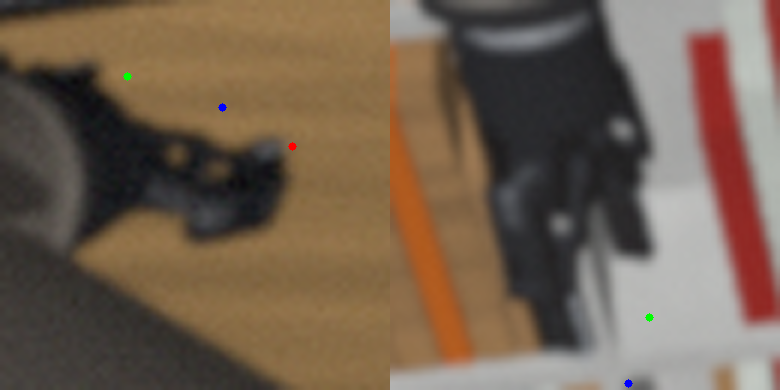

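Both fingertips at the start pose show about 11 px (about 25–30 mm) higher than the reported TCP projects, at (565,345) and (635,250) in the side crop. The top view agrees, so the physical fingers end well short of the reported TCP. I'll check `grip_point_offset` and then probe by touch.

```bash
python3 -c "
from h import *
print(ctrl.grip_point_offset,[a for a in dir(ctrl) if a[0]!='_'])"
python3 -m creep '{"linear":[[0,0,-10],[0,0,-20],[0,0,-20],[0,0,-20]],"twist":[[0,0,0],[0,0,0],[0,0,0],[0,0,0]]}' - 20
python3 -m creep '{"linear":[[0,0,2],[0,0,4],[0,0,6],[0,0,8],[0,0,10],[0,0,10]],"twist":[[0,0,0],[0,0,0],[0,0,0],[0,0,0],[0,0,0],[0,0,0]]}'
python3 -m creep '{"linear":[[0,0,2],[0,0,4],[0,0,6],[0,0,6]],"twist":[[0,0,0],[0,0,0],[0,0,0],[0,0,0]]}'
```

```text
0.0187 ['IKError', 'camera', 'get_calibration', 'get_state', 'grip_point_offset', 'job_done']
time: 5.12
tcp_pos: [0.549, 0.2117, 0.0602]
tcp_rot: [3.14, 0.001, -2.756]
wrist_force: [0.2, 0.9, -0.2]
opening: -0.0001
time: 5.88
tcp_pos: [0.5489, 0.2117, 0.0499]
tcp_rot: [3.141, 0.0, -2.756]
wrist_force: [-0.4, 0.1, 0.4]
opening: 0.0002
time: 6.38
tcp_pos: [0.5489, 0.2117, 0.0439]
tcp_rot: [3.141, 0.0, -2.756]
wrist_force: [-0.0, 0.2, 0.3]
opening: -0.0
```

```bash
for i in 1 2 3; do python3 -m creep '{"linear":[[0,0,1],[0,0,2],[0,0,3],[0,0,3]],"twist":[[0,0,0],[0,0,0],[0,0,0],[0,0,0]]}' | grep -E "tcp_pos|wrist"; done
```

```text
tcp_pos: [0.549, 0.2117, 0.041]
wrist_force: [0.8, 0.7, 0.1]
tcp_pos: [0.549, 0.2117, 0.038]
wrist_force: [-0.2, 0.3, 0.5]
tcp_pos: [0.549, 0.2118, 0.035]
wrist_force: [0.7, 0.5, -0.3]
```

```bash
python3 -m creep '{"linear":[[0,0,1],[0,0,2],[0,0,3],[0,0,3]],"twist":[[0,0,0],[0,0,0],[0,0,0],[0,0,0]]}' | grep -E "tcp_pos|wrist"; python3 -m creep '{"linear":[[0,0,1],[0,0,2],[0,0,3],[0,0,3]],"twist":[[0,0,0],[0,0,0],[0,0,0],[0,0,0]]}' | grep -E "tcp_pos|wrist"
```

```text
tcp_pos: [0.5502, 0.2122, 0.0331]
wrist_force: [0.7, -0.7, 13.2]
tcp_pos: [0.5511, 0.2125, 0.0311]
wrist_force: [-0.5, -1.0, 24.3]
```

Run:
```python
from h import *
J=ctrl.camera("side")
K=cv2.resize(J[135:185,230:300],None,fx=11,fy=11,interpolation=cv2.INTER_CUBIC)
cv2.imwrite("pics/f.png",K)
state()
```

```text
t 8.93 tcp [0.5511 0.2126 0.0311] rot [ 179.9171    0.2671 -157.9486] F [-0.8934 -1.0156 24.9164] M [-0.137   0.2178 -0.0285] open 0.0001
```

View pics/f.png

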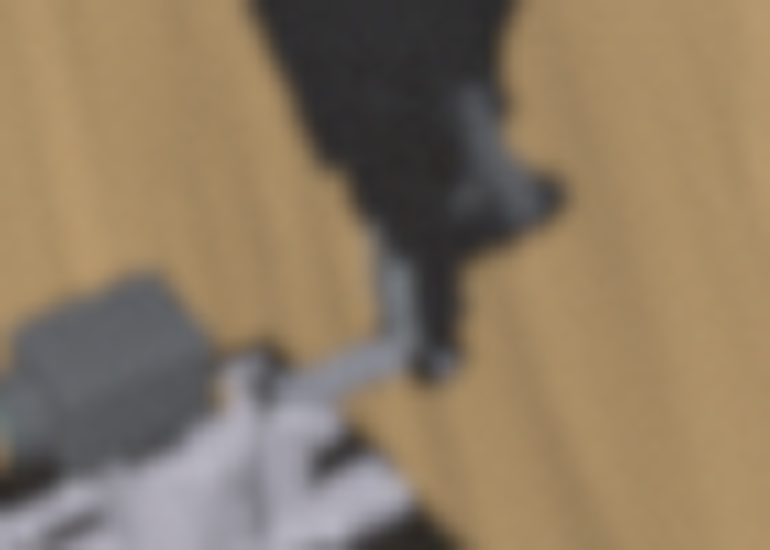

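Contact came at a TCP height of about 0.0345 m on the roller top (about 0.068 m), so the real fingertips sit about 30 mm above the reported TCP. The picture also shows the press tilting the camera slightly: the box corner moved from (130,290) to (145,270). I back off, open, and go down beside the roller with that offset.

```bash
python3 -m creep '{"linear":[[0,0,-10],[0,0,-25],[0,0,-25],[0,0,-25],[0,0,-25],[0,0,-25]],"twist":[[0,0,0],[0,0,0],[0,0,0],[0,0,0],[0,0,0],[0,0,0]]}' 45 20 | grep -E "tcp_pos|wrist|open"
python3 -c "
from h import *
P=C(roller(0));delta([P[0],P[1],.012],202)
for n in('side',):
  cv2.imwrite('pics/g.png',cv2.resize(ctrl.camera(n)[140:200,210:280],None,fx=8,fy=8,interpolation=cv2.INTER_CUBIC))"
```

```text
tcp_pos: [0.5488, 0.2116, 0.0537]
wrist_force: [-0.7, -0.6, -0.5]
opening: 0.045
-> [0.5489 0.2123 0.012 ] lin [-0.3  0.6 41.7] twist [ 0.06 -0.01  0.06]
```

```bash
python3 -m creep '{"linear":[[0,0.5,8],[0,0.5,16],[0,0.5,20],[0,0.5,20]],"twist":[[0,0,0],[0,0,0],[0,0,0],[0,0,0]]}' | grep -E "tcp_pos|wrist|open"
python3 -m creep '{"linear":[[0,0,4],[0,0,8],[0,0,8]],"twist":[[0,0,0],[0,0,0],[0,0,0]]}' | grep -E "tcp_pos|wrist|open"
```

```text
tcp_pos: [0.5486, 0.2121, 0.0336]
wrist_force: [0.4, -0.6, -0.4]
opening: 0.0449
tcp_pos: [0.5486, 0.2122, 0.0258]
wrist_force: [0.1, -0.7, 0.0]
opening: 0.0454
```

```bash
python3 -m creep '{"linear":[[0,0,4],[0,0,8],[0,0,12],[0,0,13],[0,0,13]],"twist":[[0,0,0],[0,0,0],[0,0,0],[0,0,0],[0,0,0]]}' | grep -E "tcp_pos|wrist|open"
python3 -m creep '{"linear":[[0,0,0],[0,0,0],[0,0,0],[0,0,0],[0,0,0]],"twist":[[0,0,0],[0,0,0],[0,0,0],[0,0,0],[0,0,0]]}' 10 20 | grep -E "tcp_pos|wrist|open"
```

```text
tcp_pos: [0.5488, 0.2122, 0.013]
wrist_force: [1.0, -1.0, -0.7]
opening: 0.045
tcp_pos: [0.5489, 0.2124, 0.0132]
wrist_force: [-0.4, 2.0, 3.5]
opening: 0.0216
```

Gripped at 21.6 mm, so the roller is held. Now I swing the handle up.

```bash
python3 -m creep '{"linear":[[0.4,0,-6.5],[1.6,0,-12.9],[3.6,0,-19],[6.4,0,-24.9],[9.8,0,-30.4],[14,0,-35.4],[18.7,0,-39.9],[23.9,0,-43.8],[29.6,0,-46.9],[33.2,0,-48.5],[34.7,0,-49.0],[34.7,0,-49.0]],"twist":[[0,0,0],[0,0,0],[0,0,0],[0,0,0],[0,0,0],[0,0,0],[0,0,0],[0,0,0],[0,0,0],[0,0,0],[0,0,0],[0,0,0]]}'
python3 -c "
from h import *
s=state();
J=ctrl.camera('side');cv2.imwrite('pics/g.png',cv2.resize(J[130:200,205:285],None,fx=8,fy=8,interpolation=cv2.INTER_CUBIC))"
```

```text
time: 13.35
tcp_pos: [0.5172, 0.1995, 0.0626]
tcp_rot: [3.14, 0.002, -2.756]
wrist_force: [3.4, 5.3, 2.5]
opening: 0.0214
t 13.35 tcp [0.5172 0.1995 0.0626] rot [ 179.9283    0.1204 -157.9352] F [3.4182 5.3258 2.4694] M [ 1.1932 -0.7268 -0.1376] open 0.0214
```

```bash
python3 -m creep '{"linear":[[1,0,-0.2],[2,0,-0.5],[2,0,-0.5]],"twist":[[0,0,0],[0,0,0],[0,0,0]]}' | grep -E "tcp_pos|wrist|open"
python3 -m creep '{"linear":[[-1,0,0.3],[-2,0,0.5],[-2,0,0.5],[-2,0,0.5]],"twist":[[0,0,0],[0,0,0],[0,0,0],[0,0,0]]}' 45 | grep -E "tcp_pos|wrist|open"
python3 -c "
from h import *
P=C(roller(1.2));s=ctrl.get_state();print('up roller pred',P,'tcp',s['tcp_pos'])
G=C([-20,0,69]);delta([G[0],G[1],G[2]-.0458],202)"
```

```text
tcp_pos: [0.516, 0.1988, 0.0633]
wrist_force: [5.8, 4.8, 4.5]
opening: 0.0213
tcp_pos: [0.5165, 0.199, 0.0619]
wrist_force: [-0.7, -1.1, 0.2]
opening: 0.0448
up roller pred [0.5181 0.1998 0.1075] tcp [0.5165 0.199  0.0619]
-> [0.4599 0.1763 0.0482] lin [61.   0.3 13.8] twist [ 0.06 -0.01  0.06]
```

```bash
python3 -m creep '{"linear":[[0,0,-15],[0,0,-40],[0,0,-58],[15,0,-60],[40,0,-60],[58,0,-60],[61,0.3,-60],[61,0.3,-60],[61,0.3,-60],[61,0.3,-60]],"twist":[[0,0,0],[0,0,0],[0,0,0],[0,0,0],[0,0,0],[0,0,0],[0,0,0],[0,0,0],[0,0,0],[0,0,0]]}' 65 | grep -E "tcp_pos|wrist|open"
python3 -c "
from h import *
G=C([-20,0,69]);delta([G[0],G[1],.047],202)"
```

```text
tcp_pos: [0.4604, 0.1766, 0.1219]
wrist_force: [0.3, -0.1, 0.1]
opening: 0.0653
-> [0.4599 0.1763 0.047 ] lin [ 0.6 -0.1 74.9] twist [0.06 0.02 0.06]
```

```bash
python3 -m creep '{"linear":[[0.5,0,15],[0.5,0,35],[0.5,0,48],[0.5,0,55],[0.5,0,55]],"twist":[[0,0,0],[0,0,0],[0,0,0],[0,0,0],[0,0,0]]}' | grep -E "tcp_pos|wrist|open"
python3 -m creep '{"linear":[[0,0,5],[0,0,10],[0,0,15],[0,0,20],[0,0,20]],"twist":[[0,0,0],[0,0,0],[0,0,0],[0,0,0],[0,0,0]]}' | grep -E "tcp_pos|wrist|open"
python3 -m creep '{"linear":[[0,0,0],[0,0,0],[0,0,0],[0,0,0],[0,0,0],[0,0,0]],"twist":[[0,0,0],[0,0,0],[0,0,0],[0,0,0],[0,0,0],[0,0,0]]}' 25 40 | grep -E "tcp_pos|wrist|open"
```

```text
tcp_pos: [0.4594, 0.1762, 0.0666]
wrist_force: [0.1, -0.0, 0.2]
opening: 0.0653
tcp_pos: [0.4594, 0.1762, 0.0467]
wrist_force: [-0.3, -0.6, -0.4]
opening: 0.065
tcp_pos: [0.4595, 0.1771, 0.0474]
wrist_force: [-2.9, 5.0, 2.5]
opening: 0.0333
```

```bash
python3 -m creep '{"linear":[[0,0,0],[0,0,0],[0,0,0]],"twist":[[0,0,0],[0,0,0],[0,0,0]]}' 25 100 | grep -E "tcp_pos|wrist|open"
python3 -m creep '{"linear":[[0,0,-2],[0,0,-5],[0,0,-8],[0,0,-10],[0,0,-10]],"twist":[[0,0,0],[0,0,0],[0,0,0],[0,0,0],[0,0,0]]}' | grep -E "tcp_pos|wrist|open"
python3 -c "
from h import *
state()"
```

```text
tcp_pos: [0.4595, 0.1772, 0.0476]
wrist_force: [-4.7, 3.6, 7.5]
opening: 0.0324
tcp_pos: [0.459, 0.1767, 0.057]
wrist_force: [-2.2, 3.6, -2.3]
opening: 0.0326
t 18.52 tcp [0.459  0.1767 0.057 ] rot [ 179.9131   -0.0166 -157.9047] F [-2.1501  3.5581 -2.3419] M [1.2281 0.7399 0.1542] open 0.0326
```

```bash
python3 -m creep '{"linear":[[0,0,-5],[0,0,-15],[0,0,-25],[0,0,-35],[0,0,-45],[0,0,-45],[0,0,-45]],"twist":[[0,0,0],[0,0,0],[0,0,0],[0,0,0],[0,0,0],[0,0,0],[0,0,0]]}' | grep -E "tcp_pos|wrist|open"
python3 -c "
from h import *
state();T=ctrl.camera('top');S=ctrl.camera('side')
cv2.imwrite('pics/T1.png',T);cv2.imwrite('pics/S1.png',S)
cv2.imwrite('pics/g.png',np.hstack([cv2.resize(S[100:200,190:290],None,fx=5.5,fy=5.5,interpolation=cv2.INTER_CUBIC)]))"
```

```text
tcp_pos: [0.4594, 0.1762, 0.1019]
wrist_force: [0.4, -0.2, -6.0]
opening: 0.0326
t 19.40 tcp [0.4594 0.1762 0.1019] rot [ 179.9379    0.0116 -157.9381] F [ 0.4312 -0.1505 -6.0205] M [-0.0554  0.0564 -0.0051] open 0.0326
```

View pics/g.png

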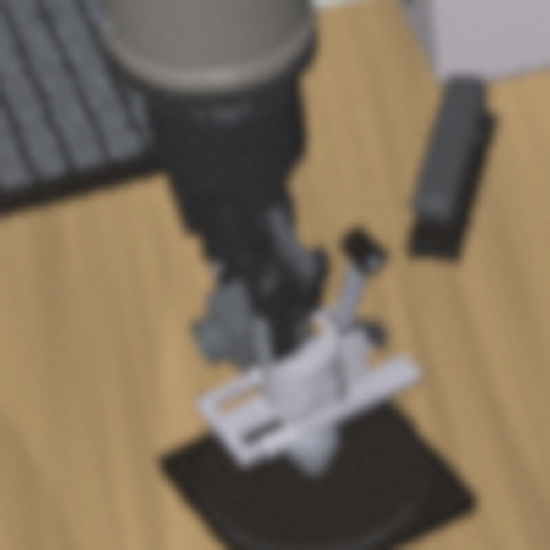

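The camera is lifted clear of the dock and looks level. The handle is up, with its roller at (362,250), and the dock ball is visible at (313,450). The wrist shows 6.0 N of weight. Now I'll refine the stand position.

Run:
```python
from h import *
T=cv2.imread("pics/T1.png");S=cv2.imread("pics/S1.png")
P=np.array([.4657,-.2162,.0806]);
for n,I,z in(("top",T,0),("side",S,0)):
    b=P+[0,0,.020];q=proj(n,b);print(n,"ball pred",q,"plate pred",proj(n,P))
    x,y=np.round(q).astype(int);print(I[y-9:y+10,x-9:x+10].max(2))
# subpixel plate circle: intensity edge at half level along radial directions, fit circle in plane z
from scipy.optimize import least_squares
from scipy.ndimage import map_coordinates
def edge(n,I,P,half):
    g=I.max(2).astype(float);out=[]
    for a in np.radians(range(0,360,5)):
        rr=np.arange(.052,.074,.0005);q=np.array([proj(n,P+[r*np.cos(a),r*np.sin(a),0]) for r in rr])
        v=map_coordinates(g,[q[:,1],q[:,0]],order=1)
        k=np.nonzero((v[1:]>half)&(v[:-1]<=half))[0]
        if len(k):out.append(q[k[0]])
    return np.array(out)
et=edge("top",T,P,95);es=edge("side",S,P,85)
print(len(et),len(es))
def res(p):
    r=[]
    for n,e in(("top",et),("side",es)):
        r+=[np.linalg.norm((plane(n,q,p[2])-p)[:2])-.062 for q in e]
    return r
f=least_squares(res,P,loss="soft_l1",f_scale=.001);print("joint fit",f.x,np.std(f.fun))
for n,e in(("top",et),("side",es)):
    for z in(.0780,.081,.084):
        g=least_squares(lambda p:[np.linalg.norm((plane(n,q,z)-[p[0],p[1],z])[:2])-p[2] for q in e],[*P[:2],.062],loss="soft_l1",f_scale=.001);print(n,z,g.x,np.std(g.fun))
```

```text
top ball pred [391.8229 252.2405] plate pred [390.9026 252.2831]
[[ 32  27  29  20  30  21  30  24  23  27  25  31  25  26  31  18  29  22
   24]
 [ 24  23  24  27  30  26  28  26  27  20  27  21  21  32  28  31  30  31
   29]
 [ 25  30  20  29  30  19  23  22  30  26  21  29  22  29  27  31  31  27
   34]
 [ 20  23  31  31  22  26  28  29  29  30  34  28  27  30  27  33  24  29
   27]
 [ 31  20  23  30  22  26  31  35  45  50  48  45  39  34  29  29  28  29
   32]
 [ 27  30  23  26  27  32  40  53  58  72  76  74  65  55  38  25  27  26
   30]
 [ 31  30  30  28  29  44  56  64  77  86  95  98  94  74  51  28  27  31
   30]
 [ 22  26  30  29  39  49  62  77  88 100 112 114 111  95  69  41  25  28
   26]
 [ 22  29  25  32  40  58  70  80  95 107 120 125 126 113  88  53  34  29
   22]
 [ 28  23  29  34  41  56  70  88  99 113 126 136 137 123 102  61  35  28
   30]
 [ 28  31  32  35  41  59  71  89 101 117 132 140 140 124  99  58  34  25
   33]
 [ 29  27  26  33  37  54  72  85 101 115 128 134 130 117  87  48  29  29
   29]
 [ 32  27  28  29  33  45  61  80  97 110 114 122 112  95  64  
[... 1820 characters left out ...]
 55  63  62  60  53  48  48  47  47  48
   47]
 [ 48  47  47  48  48  47  47  45  48  50  51  49  47  47  46  47  48  48
   47]
 [ 47  47  49  47  48  45  49  46  47  47  47  47  46  48  47  47  48  49
   48]
 [ 48  48  48  47  48  47  46  47  48  47  49  47  48  45  47  47  46  48
   49]]
72 55
joint fit [ 0.4659 -0.2157  0.0823] 0.0016998565350087277
top 0.078 [ 0.4657 -0.2166  0.0617] 0.0008191821568825689
top 0.081 [ 0.4657 -0.2162  0.0616] 0.0008175587698881
top 0.084 [ 0.4657 -0.2157  0.0615] 0.0008159356315121368
side 0.078 [ 0.4665 -0.2115  0.0609] 0.0026423771014662525
side 0.081 [ 0.4663 -0.2134  0.0607] 0.002634641099487546
side 0.084 [ 0.4662 -0.2152  0.0606] 0.002626905766195761
```

Run:
```python
from h import *
X=tri((392.6,252.4),(266.35,281.5));print(X,proj("top",X),proj("side",X))
for z in(.1,.105,.11):print(plane("top",(392.6,252.4),z),plane("side",(266.35,281.5),z))
# dock bias check: dock ball now visible; known robot-frame dock centre ~(.478,.1847,.045)
S=cv2.imread("pics/S1.png");q=proj("side",[.478,.1847,.045]);print(q)
x,y=np.round(q).astype(int);print(x,y);print(S[y-10:y+11,x-9:x+10].max(2))
```

```text
[ 0.4655 -0.2172  0.1104] [392.6056 252.2828] [266.2002 281.526 ]
[ 0.4652 -0.2187  0.1   ] [ 0.4664 -0.2107  0.1   ]
[ 0.4652 -0.218   0.105 ] [ 0.4662 -0.2138  0.105 ]
[ 0.4652 -0.2172  0.11  ] [ 0.4659 -0.217   0.11  ]
[246.0203 179.8552]
246 180
[[147 150 163 175 178 180 182 180 177 172 166 163 165 157 142 139 162 181
  186]
 [155 152 162 170 177 180 179 181 178 172 165 163 162 156 142 141 167 182
  186]
 [172 166 164 169 176 178 178 180 177 170 163 161 162 160 152 156 172 181
  179]
 [187 180 171 172 176 178 179 179 174 166 162 163 168 170 170 169 172 168
  155]
 [193 186 179 176 177 177 177 176 169 165 167 172 177 179 176 165 155 137
  116]
 [187 182 171 165 169 173 174 171 166 170 177 179 179 172 158 137 116  94
   73]
 [170 159 141 136 154 169 173 175 176 178 180 176 167 147 122  95  74  60
   51]
 [136 121 114 129 158 182 186 187 184 179 174 165 151 126  91  64  52  46
   45]
 [112 121 141 167 185 198 197 190 183 177 169 160 145 119  83  55  47  46
   47]
 [135 165 183 196 199 198 195 185 183 180 170 157 144 120  84  55  48  47
   47]
 [169 193 198 193 188 180 178 176 177 17
[... 151 characters left out ...]
 144 151 151 147 137 118  88  59  49  48  47
   48]
 [100  90  82  66  60  72  97 117 132 136 134 122  99  68  52  47  48  49
   47]
 [ 63  56  53  49  47  55  66  88 111 121 119 107  79  58  49  49  49  47
   46]
 [ 47  47  47  48  49  47  51  64  85  98  98  84  65  50  49  47  48  50
   47]
 [ 48  47  48  48  48  49  47  54  61  70  71  63  52  49  47  47  48  47
   48]
 [ 47  48  48  49  48  47  47  47  51  51  54  51  47  48  49  49  48  47
   48]
 [ 47  47  49  48  49  47  48  48  48  48  49  48  47  48  47  47  49  49
   49]
 [ 48  48  50  49  49  50  49  48  50  48  47  48  47  50  47  49  47  47
   47]
 [ 48  48  47  48  48  48  50  49  49  47  48  48  49  48  49  48  49  47
   48]]
```

```bash
python3 -m creep '{"linear":[[0,0,-10],[0,0,-35],[0,0,-60],[0,0,-80],[0,0,-85],[0,0,-85]],"twist":[[0,0,0],[0,0,0],[0,0,0],[0,0,0],[0,0,0],[0,0,0]]}' | grep -E "tcp_pos|wrist|open"
python3 -c "
from h import *
delta([.4469,-.2250,.187],202.06)"
```

```text
tcp_pos: [0.4595, 0.1761, 0.187]
wrist_force: [-0.4, -0.6, -6.8]
opening: 0.0328
-> [ 0.4469 -0.225   0.187 ] lin [ 162.4 -367.    -0.5] twist [0.07 0.03 0.01]
```

```bash
python3 -m creep '{"linear":[[4,-9,0],[16,-37,0],[36,-81,0],[58,-130,0],[80,-180,0],[102,-230,0],[123,-277,0],[140,-316,0],[153,-345,0],[160,-361,0],[162.4,-367,0],[162.4,-367,0]],"twist":[[0,0,0],[0,0,0],[0,0,0],[0,0,0],[0,0,0],[0,0,0],[0,0,0],[0,0,0],[0,0,0],[0,0,0],[0,0,0],[0,0,0]]}' | grep -E "tcp_pos|wrist|open"
python3 -m creep '{"linear":[[0,0,0],[0,0,0],[0,0,0],[0,0,0]],"twist":[[0,0,0],[0,0,0],[0,0,0],[0,0,0]]}' | grep -E "tcp_pos|wrist|open"
python3 -c "
from h import *
delta([.4469,-.2250,.17],202.06);S=ctrl.camera('side');T=ctrl.camera('top');cv2.imwrite('pics/S2.png',S);cv2.imwrite('pics/T2.png',T)
f=lambda i,x,y:cv2.resize(i[y:y+100,x:x+72],None,fx=5.5,fy=5.5,interpolation=cv2.INTER_CUBIC)
cv2.imwrite('pics/i.png',np.hstack([f(S,230,210),f(T,355,200)]))"
```

```text
tcp_pos: [0.4466, -0.2249, 0.1862]
wrist_force: [-0.4, 0.3, -5.6]
opening: 0.0323
tcp_pos: [0.447, -0.2248, 0.1866]
wrist_force: [-0.6, 0.4, -5.8]
opening: 0.0327
-> [ 0.4469 -0.225   0.17  ] lin [ 0.2 -0.2 16.6] twist [0.06 0.03 0.02]
```

View pics/i.png

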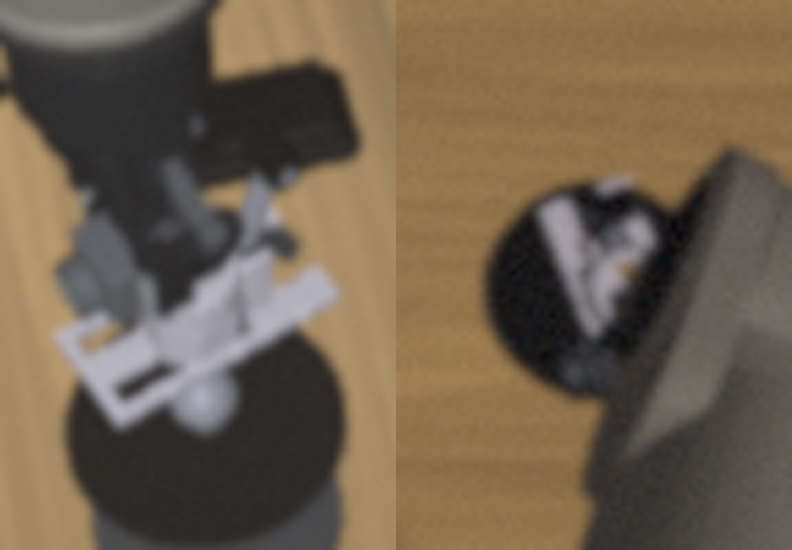

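The view shows the camera over the stand with the handle up. The ball sits below the socket at (207,405) in the side crop, and the pin is at (628,270) in the top crop. A quick check of pin displacement comes first, then a guarded descent.

```bash
python3 - <<'E'
from h import *
I0=cv2.imread("pics/top0.png");I1=cv2.imread("pics/T2.png")
def pin(I,x,y,r=5):
    w=I[y-r:y+r+1,x-r:x+r+1].astype(float);o=np.clip(w[...,2]-w[...,0]-30,0,None);yy,xx=np.mgrid[y-r:y+r+1,x-r:x+r+1];return (xx*o).sum()/o.sum(),(yy*o).sum()/o.sum(),o.sum()
a=pin(I0,262,246,3);b=pin(I1,397,249,3);print(a,b)
for h in(.045,.055):
    A=plane("top",a,.025+h+.006);B=plane("top",b,.164+h);print(A,B,B-A,"robot",np.array([.447,-.2248])-[.4594,.1764])
E
python3 -m creep '{"linear":[[0,0,6],[0,0,16],[0,0,24],[0,0,29],[0,0,29],[0,0,29]],"twist":[[0,0,0],[0,0,0],[0,0,0],[0,0,0],[0,0,0],[0,0,0]]}' | grep -E "tcp_pos|wrist|open"
```

```text
(np.float64(261.71794871794873), np.float64(245.56410256410257), np.float64(39.0)) (np.float64(396.6666666666667), np.float64(248.5897435897436), np.float64(39.0))
[0.4863 0.1886 0.076 ] [ 0.4754 -0.2147  0.209 ] [-0.0109 -0.4033  0.133 ] robot [-0.0124 -0.4012]
[0.4861 0.1875 0.086 ] [ 0.4753 -0.2131  0.219 ] [-0.0108 -0.4006  0.133 ] robot [-0.0124 -0.4012]
tcp_pos: [0.4471, -0.225, 0.1578]
wrist_force: [0.1, -0.2, -5.9]
opening: 0.0326
```

```bash
cat > ok.sh <<'E'
python3 -c "
from h import *
s=ctrl.get_state();f=s['wrist_force'];print('t %.2f'%s['time'],s['tcp_pos'],f,s['moment']);import sys;sys.exit(abs(f[2]+6)>3 or np.hypot(f[0],f[1])>3)"
E
python3 -m creep '{"linear":[[0,0,2],[0,0,4],[0,0,4]],"twist":[[0,0,0],[0,0,0],[0,0,0]]}' >/dev/null; sh ok.sh && python3 -m creep '{"linear":[[0,0,1.5],[0,0,3],[0,0,3]],"twist":[[0,0,0],[0,0,0],[0,0,0]]}' >/dev/null; sh ok.sh && python3 -m creep '{"linear":[[0,0,1.5],[0,0,3],[0,0,3]],"twist":[[0,0,0],[0,0,0],[0,0,0]]}' >/dev/null; sh ok.sh && python3 -m creep '{"linear":[[0,0,1.5],[0,0,3],[0,0,3]],"twist":[[0,0,0],[0,0,0],[0,0,0]]}' >/dev/null; sh ok.sh
```

```text
t 23.48 [ 0.4468 -0.2249  0.1535] [ 0.5636 -0.1235 -6.025 ] [-0.025   0.088   0.0327]
t 23.48 [ 0.4468 -0.2249  0.1535] [ 0.5636 -0.1235 -6.025 ] [-0.025   0.088   0.0327]
t 23.48 [ 0.4468 -0.2249  0.1535] [ 0.5636 -0.1235 -6.025 ] [-0.025   0.088   0.0327]
t 23.48 [ 0.4468 -0.2249  0.1535] [ 0.5636 -0.1235 -6.025 ] [-0.025   0.088   0.0327]False
False
False
False
```

```bash
sed -i 's/sys.exit(\(.*\))"/sys.exit(int(\1))"/' ok.sh
python3 -m creep '{"linear":[[0,0,1.5],[0,0,3],[0,0,3]],"twist":[[0,0,0],[0,0,0],[0,0,0]]}' >/dev/null; sh ok.sh && python3 -m creep '{"linear":[[0,0,1.5],[0,0,3],[0,0,3]],"twist":[[0,0,0],[0,0,0],[0,0,0]]}' >/dev/null; sh ok.sh && python3 -m creep '{"linear":[[0,0,1.5],[0,0,3],[0,0,3]],"twist":[[0,0,0],[0,0,0],[0,0,0]]}' >/dev/null; sh ok.sh
```

```text
t 23.85 [ 0.4469 -0.2249  0.1505] [-0.5262  0.7326 -5.9916] [-0.0297  0.0736  0.0457]
t 24.23 [ 0.4469 -0.2249  0.1475] [-0.2548  0.1615 -5.7498] [0.0106 0.0315 0.0237]
t 24.60 [ 0.4469 -0.2249  0.1445] [ 0.0577  0.1035 -6.4667] [-0.051   0.0558 -0.026 ]
```

```bash
python3 -m creep '{"linear":[[0,0,1],[0,0,2],[0,0,2]],"twist":[[0,0,0],[0,0,0],[0,0,0]]}' >/dev/null; sh ok.sh && python3 -m creep '{"linear":[[0,0,1],[0,0,2],[0,0,2]],"twist":[[0,0,0],[0,0,0],[0,0,0]]}' >/dev/null; sh ok.sh && python3 -m creep '{"linear":[[0,0,1],[0,0,2],[0,0,2]],"twist":[[0,0,0],[0,0,0],[0,0,0]]}' >/dev/null; sh ok.sh && python3 -m creep '{"linear":[[0,0,1],[0,0,2],[0,0,2]],"twist":[[0,0,0],[0,0,0],[0,0,0]]}' >/dev/null; sh ok.sh && python3 -m creep '{"linear":[[0,0,1],[0,0,2],[0,0,2]],"twist":[[0,0,0],[0,0,0],[0,0,0]]}' >/dev/null; sh ok.sh
```

```text
t 24.98 [ 0.4469 -0.2249  0.1425] [-0.6494  0.613  -6.8234] [-0.0144  0.0528  0.0083]
t 25.35 [ 0.4469 -0.2249  0.1405] [-0.4974 -0.1551 -6.2632] [-0.0528  0.0942 -0.0218]
t 25.73 [ 0.4468 -0.2249  0.1385] [-0.3412 -0.4704 -5.9759] [-0.0662  0.13    0.0016]
t 26.10 [ 0.4469 -0.2248  0.1365] [ 0.4292  0.3348 -5.7944] [-0.0309  0.098   0.0329]
t 26.48 [ 0.4469 -0.2249  0.1345] [ 0.3452  0.4489 -5.3844] [-0.0268  0.0974  0.0424]
```

```bash
python3 -m creep '{"linear":[[0,0,1],[0,0,2],[0,0,2]],"twist":[[0,0,0],[0,0,0],[0,0,0]]}' >/dev/null; sh ok.sh && python3 -m creep '{"linear":[[0,0,1],[0,0,2],[0,0,2]],"twist":[[0,0,0],[0,0,0],[0,0,0]]}' >/dev/null; sh ok.sh && python3 -m creep '{"linear":[[0,0,1],[0,0,2],[0,0,2]],"twist":[[0,0,0],[0,0,0],[0,0,0]]}' >/dev/null; sh ok.sh && python3 -m creep '{"linear":[[0,0,1],[0,0,2],[0,0,2]],"twist":[[0,0,0],[0,0,0],[0,0,0]]}' >/dev/null; sh ok.sh && python3 -m creep '{"linear":[[0,0,1],[0,0,2],[0,0,2]],"twist":[[0,0,0],[0,0,0],[0,0,0]]}' >/dev/null; sh ok.sh
```

```text
t 26.85 [ 0.4469 -0.2249  0.1325] [ 0.4141  0.2039 -6.2072] [ 0.002   0.0785 -0.0199]
t 27.23 [ 0.4469 -0.2249  0.1305] [ 0.3479 -0.016  -6.3912] [-0.0826  0.0726  0.0518]
t 27.60 [ 0.4469 -0.2249  0.1285] [-0.4717 -0.1489 -6.2076] [-0.0537  0.1116  0.0295]
t 27.98 [ 0.4469 -0.2249  0.1265] [ 0.4157 -0.0207 -5.91  ] [-0.0209  0.0566  0.0027]
t 28.35 [ 0.4469 -0.2248  0.1245] [-0.6949 -0.1145 -5.7763] [-0.0094  0.0697  0.0484]
```

```bash
python3 -m creep '{"linear":[[0,0,1],[0,0,2],[0,0,2]],"twist":[[0,0,0],[0,0,0],[0,0,0]]}' >/dev/null; sh ok.sh && python3 -m creep '{"linear":[[0,0,1],[0,0,2],[0,0,2]],"twist":[[0,0,0],[0,0,0],[0,0,0]]}' >/dev/null; sh ok.sh && python3 -m creep '{"linear":[[0,0,1],[0,0,2],[0,0,2]],"twist":[[0,0,0],[0,0,0],[0,0,0]]}' >/dev/null; sh ok.sh && python3 -m creep '{"linear":[[0,0,1],[0,0,2],[0,0,2]],"twist":[[0,0,0],[0,0,0],[0,0,0]]}' >/dev/null; sh ok.sh && python3 -m creep '{"linear":[[0,0,1],[0,0,2],[0,0,2]],"twist":[[0,0,0],[0,0,0],[0,0,0]]}' >/dev/null; sh ok.sh
```

```text
t 28.73 [ 0.4469 -0.2249  0.1225] [-0.1398 -0.4654 -6.8179] [0.0157 0.0896 0.0018]
t 29.10 [ 0.4469 -0.2249  0.1205] [-0.3176  0.3811 -5.5584] [ 0.0138  0.1151 -0.0313]
t 29.48 [ 0.4469 -0.2249  0.1185] [ 0.3059  0.4665 -5.5132] [-0.0631  0.0214 -0.0305]
t 29.85 [ 0.4469 -0.2249  0.1166] [ 0.4882 -0.3779 -5.8245] [-0.0371  0.0447 -0.0145]
t 30.23 [ 0.4469 -0.2249  0.1146] [-0.1697 -0.542  -4.7483] [-0.0463  0.0268  0.0441]
```

```bash
python3 -m creep '{"linear":[[0,0,1],[0,0,2],[0,0,2]],"twist":[[0,0,0],[0,0,0],[0,0,0]]}' >/dev/null; sh ok.sh && python3 -m creep '{"linear":[[0,0,1],[0,0,2],[0,0,2]],"twist":[[0,0,0],[0,0,0],[0,0,0]]}' >/dev/null; sh ok.sh && python3 -m creep '{"linear":[[0,0,0.5],[0,0,1],[0,0,1]],"twist":[[0,0,0],[0,0,0],[0,0,0]]}' >/dev/null; sh ok.sh && python3 -m creep '{"linear":[[0,0,0.5],[0,0,1],[0,0,1]],"twist":[[0,0,0],[0,0,0],[0,0,0]]}' >/dev/null; sh ok.sh
```

```text
t 30.60 [ 0.4469 -0.2249  0.1125] [ 0.9732  0.4574 -4.7288] [ 0.0352 -0.0829 -0.0032]
t 30.98 [ 0.4469 -0.2249  0.1107] [-1.6306  0.0483 -0.6938] [ 0.0816  0.2349 -0.0418]
t 30.98 [ 0.4469 -0.2249  0.1107] [-1.6306  0.0483 -0.6938] [ 0.0816  0.2349 -0.0418]
t 30.98 [ 0.4469 -0.2249  0.1107] [-1.6306  0.0483 -0.6938] [ 0.0816  0.2349 -0.0418]
```

```bash
python3 -m creep '{"linear":[[0,0,0.5],[0,0,1],[0,0,1]],"twist":[[0,0,0],[0,0,0],[0,0,0]]}' >/dev/null; sh ok.sh
```

```text
t 31.35 [ 0.4469 -0.2249  0.1098] [-3.3513  1.0726  5.7564] [ 0.1636  0.6761 -0.0062]
```

```bash
python3 -m creep '{"linear":[[0,0,0.3],[0,0,0.6],[0,0,0.6]],"twist":[[0,0,0],[0,0,0],[0,0,0]]}' >/dev/null; sh ok.sh
```

```text
t 31.73 [ 0.447  -0.2249  0.1093] [-4.7295  0.882   9.1181] [0.2796 0.8695 0.0182]
```

```bash
python3 -m creep '{"linear":[[0.3,0,0],[0.6,0,0],[0.6,0,0]],"twist":[[0,0,0],[0,0,0],[0,0,0]]}' >/dev/null; sh ok.sh
python3 - <<'E'
from h import *
s=ctrl.get_state();S=ctrl.camera("side");T=ctrl.camera("top");cv2.imwrite("pics/S3.png",S);cv2.imwrite("pics/T3.png",T)
s=state();R=Ro.from_euler("xyz",s["tcp_rot"]);print("tool F",R.inv().apply(s["wrist_force"]),"M",R.inv().apply(s["moment"]),"rot",np.degrees(s["tcp_rot"]))
E
```

```text
t 32.10 [ 0.4468 -0.225   0.1094] [-1.8033  3.0307  7.9443] [ 0.5557  0.3646 -0.018 ]
t 32.20 tcp [ 0.4469 -0.225   0.1094] rot [ 179.949     0.0749 -157.9282] F [-2.2183  2.9494  7.2395] M [0.5409 0.3522 0.0181] open 0.0326
tool F [ 0.938   3.5732 -7.2375] M [-0.6336  0.1232 -0.0172] rot [ 179.949     0.0749 -157.9282]
```

```bash
python3 -m creep '{"linear":[[0,0.3,0],[0,0.5,0],[0,0.5,0]],"twist":[[0,0,0],[0,0,0],[0,0,0]]}' >/dev/null; sh ok.sh
python3 -m creep '{"linear":[[0,0,0],[0,0,0],[0,0,0],[0,0,0]],"twist":[[0,0,0],[0,0,0],[0,0,0],[0,0,0]]}' 62 20 | grep -E "tcp_pos|wrist|open"
python3 - <<'E'
from h import *
state();S=ctrl.camera("side");T=ctrl.camera("top");cv2.imwrite("pics/S4.png",S);cv2.imwrite("pics/T4.png",T)
E
```

```text
t 32.58 [ 0.4468 -0.2249  0.1095] [-0.2455  0.1681  6.3248] [-0.0085  0.1397 -0.0258]
tcp_pos: [0.4462, -0.2246, 0.109]
wrist_force: [-0.2, -1.1, 0.3]
opening: 0.062
t 33.08 tcp [ 0.4462 -0.2246  0.109 ] rot [ 179.9388    0.0223 -157.9337] F [-0.2393 -1.1004  0.3229] M [-0.0072  0.0241 -0.0069] open 0.0620
```

Released cleanly. Now up, over to the raised roller, and pinch it.

```bash
python3 -m creep '{"linear":[[0,0,-5],[0,0,-20],[0,0,-40],[0,0,-58],[0,0,-60],[0,0,-60]],"twist":[[0,0,0],[0,0,0],[0,0,0],[0,0,0],[0,0,0],[0,0,0]]}' | grep -E "tcp_pos|wrist|open"
python3 -c "
from h import *
s=state();delta([.5038,-.2027,.169],202.06);delta([.5038,-.2027,.1244],202.06)
S=ctrl.camera('side');T=ctrl.camera('top');cv2.imwrite('pics/S5.png',S);cv2.imwrite('pics/T5.png',T)"
```

```text
tcp_pos: [0.4462, -0.2246, 0.1692]
wrist_force: [-0.1, 0.7, -0.6]
opening: 0.0625
t 33.92 tcp [ 0.4462 -0.2246  0.1692] rot [ 179.9435    0.0515 -157.9289] F [-0.0916  0.7107 -0.6449] M [-0.0344  0.044   0.0724] open 0.0625
-> [ 0.5038 -0.2027  0.169 ] lin [-61.6  -1.3   0.2] twist [0.06 0.05 0.01]
-> [ 0.5038 -0.2027  0.1244] lin [-61.5  -1.4  44.8] twist [0.06 0.05 0.01]
```

```bash
python3 -m creep '{"linear":[[-15,0,0],[-40,-1,0],[-58,-1.3,0],[-61.5,-1.3,0],[-61.5,-1.3,0],[-61.5,-1.3,10],[-61.5,-1.3,25],[-61.5,-1.3,38],[-61.5,-1.3,44],[-61.5,-1.3,44],[-61.5,-1.3,44]],"twist":[[0,0,0],[0,0,0],[0,0,0],[0,0,0],[0,0,0],[0,0,0],[0,0,0],[0,0,0],[0,0,0],[0,0,0],[0,0,0]]}' 48 20| grep -E "tcp_pos|wrist|open"
python3 -m creep '{"linear":[[0,0,0],[0,0,0],[0,0,0],[0,0,0],[0,0,0]],"twist":[[0,0,0],[0,0,0],[0,0,0],[0,0,0],[0,0,0]]}' 10 20 | grep -E "tcp_pos|wrist|open"
```

```text
tcp_pos: [0.5039, -0.2029, 0.1253]
wrist_force: [0.1, 0.2, 0.6]
opening: 0.0481
tcp_pos: [0.5038, -0.2026, 0.1251]
wrist_force: [0.8, 1.4, 2.8]
opening: 0.0213
```

```bash
python3 -m creep '{"linear":[[-5.7,0,2.6],[-11,0,5.9],[-15.9,0,9.8],[-20.3,0,14.2],[-24.1,0,19.1],[-27.3,0,24.5],[-29.9,0,30.2],[-29.9,0,30.2]],"twist":[[0,0,0],[0,0,0],[0,0,0],[0,0,0],[0,0,0],[0,0,0],[0,0,0],[0,0,0]]}' | grep -E "tcp_pos|wrist|open"
python3 -m creep '{"linear":[[-1.0,0,3],[-1.8,0,5.9],[-2.4,0,9],[-2.9,0,12.1],[-2.9,0,12.1]],"twist":[[0,0,0],[0,0,0],[0,0,0],[0,0,0],[0,0,0]]}' | grep -E "tcp_pos|wrist|open"
```

```text
tcp_pos: [0.5314, -0.1913, 0.0943]
wrist_force: [2.9, 0.0, 0.6]
opening: 0.0215
tcp_pos: [0.534, -0.1904, 0.0825]
wrist_force: [2.8, 1.3, -0.1]
opening: 0.0217
```

```bash
python3 -m creep '{"linear":[[-0.3,0,3],[-0.4,0,6],[-0.4,0,6.5],[-0.4,0,6.5]],"twist":[[0,0,0],[0,0,0],[0,0,0],[0,0,0]]}' | grep -E "tcp_pos|wrist|open"
python3 -m creep '{"linear":[[0,0,0.5],[0,0,1],[0,0,1]],"twist":[[0,0,0],[0,0,0],[0,0,0]]}' | grep -E "tcp_pos|wrist|open"
```

```text
tcp_pos: [0.5344, -0.1902, 0.0763]
wrist_force: [2.4, 1.7, 3.4]
opening: 0.021
tcp_pos: [0.5346, -0.1903, 0.0755]
wrist_force: [0.0, 2.1, 6.9]
opening: 0.0215
```

```bash
python3 -m creep '{"linear":[[0,0,0.5],[0,0,1],[0,0,1]],"twist":[[0,0,0],[0,0,0],[0,0,0]]}' | grep -E "tcp_pos|wrist|open"
python3 -m creep '{"linear":[[0,0,-0.5],[0,0,-1.5],[0,0,-1.5],[0,0,-1.5],[0,0,-1.5]],"twist":[[0,0,0],[0,0,0],[0,0,0],[0,0,0],[0,0,0]]}' 45 | grep -E "tcp_pos|wrist|open"
python3 -m creep '{"linear":[[0,0,-15],[0,0,-40],[0,0,-60],[0,0,-60],[0,0,-60],[0,0,-60]],"twist":[[0,0,0],[0,0,0],[0,0,0],[0,0,0],[0,0,0],[0,0,0]]}' 0 | grep -E "tcp_pos|wrist|open"
```

```text
tcp_pos: [0.5347, -0.1903, 0.0747]
wrist_force: [0.4, 1.5, 9.3]
opening: 0.0215
tcp_pos: [0.5344, -0.1902, 0.0757]
wrist_force: [-0.0, -1.2, 0.3]
opening: 0.0449
tcp_pos: [0.534, -0.1902, 0.1352]
wrist_force: [-0.8, -0.2, -0.9]
opening: -0.0001
```

```bash
python3 -m creep '{"linear":[[0,0,10],[0,0,25],[0,0,34],[0,0,34]],"twist":[[0,0,0],[0,0,0],[0,0,0],[0,0,0]]}' | grep -E "tcp_pos|wrist|open"
python3 -m creep '{"linear":[[0,0,1],[0,0,2],[0,0,2]],"twist":[[0,0,0],[0,0,0],[0,0,0]]}' | grep -E "tcp_pos|wrist|open"
python3 -m creep '{"linear":[[0,0,0.5],[0,0,1],[0,0,1]],"twist":[[0,0,0],[0,0,0],[0,0,0]]}' | grep -E "tcp_pos|wrist|open"
python3 -m creep '{"linear":[[0,0,0.5],[0,0,1],[0,0,1]],"twist":[[0,0,0],[0,0,0],[0,0,0]]}' | grep -E "tcp_pos|wrist|open"
```

```text
tcp_pos: [0.5338, -0.1902, 0.1006]
wrist_force: [-0.1, -0.6, -0.5]
opening: 0.0001
tcp_pos: [0.5346, -0.1903, 0.0999]
wrist_force: [0.5, -0.4, -0.0]
opening: -0.0001
tcp_pos: [0.5344, -0.1902, 0.0987]
wrist_force: [0.1, 0.2, 0.4]
opening: 0.0001
tcp_pos: [0.5345, -0.1902, 0.0977]
wrist_force: [-0.2, 0.3, 0.3]
opening: 0.0001
```

```bash
python3 -m creep '{"linear":[[0,0,0.5],[0,0,1],[0,0,1]],"twist":[[0,0,0],[0,0,0],[0,0,0]]}' | grep -E "tcp_pos|wrist|open"
python3 -m creep '{"linear":[[0,0,0.5],[0,0,1],[0,0,1]],"twist":[[0,0,0],[0,0,0],[0,0,0]]}' | grep -E "tcp_pos|wrist|open"
python3 -m creep '{"linear":[[0,0,0.5],[0,0,1],[0,0,1]],"twist":[[0,0,0],[0,0,0],[0,0,0]]}' | grep -E "tcp_pos|wrist|open"
```

```text
tcp_pos: [0.5346, -0.1903, 0.0969]
wrist_force: [-0.1, 0.6, 5.2]
opening: -0.0001
tcp_pos: [0.5347, -0.1903, 0.096]
wrist_force: [-0.5, 0.5, 7.2]
opening: -0.0001
tcp_pos: [0.535, -0.1903, 0.0952]
wrist_force: [-1.3, 0.9, 10.7]
opening: -0.0002
```

Contact came at a TCP height of 0.097 m, as predicted for a level handle. The force rose to 5–11 N, well above the 1 N hinge, so the handle is on its stop. I'll retreat and take the final look.

```bash
python3 -m creep '{"linear":[[0,0,-10],[0,0,-40],[0,0,-85],[0,0,-120],[20,-40,-140],[40,-90,-150],[55,-150,-150],[60,-180,-150],[60,-180,-150],[60,-180,-150]],"twist":[[0,0,0],[0,0,0],[0,0,0],[0,0,0],[0,0,0],[0,0,0],[0,0,0],[0,0,0],[0,0,0],[0,0,0]]}' | grep -E "time|tcp_pos|wrist|open"
python3 - <<'E'
from h import *
S=ctrl.camera('side');T=ctrl.camera('top');cv2.imwrite('pics/S6.png',S);cv2.imwrite('pics/T6.png',T)
f=lambda i,x,y:cv2.resize(i[y:y+65,x:x+65],None,fx=6,fy=6,interpolation=cv2.INTER_CUBIC)
o=np.hstack([f(S,238,245),f(T,360,215)]);o=np.vstack([o,np.hstack([cv2.resize(T,None,fx=.5,fy=.5),cv2.resize(S,None,fx=.5,fy=.5),np.zeros((200,140,3),np.uint8)])])
cv2.imwrite('pics/j.png',o)
foot=np.array([.4655,-.2169,.0875])
for n,c,o in(("side",(238,245),0),("top",(360,215),390)):
    for nm,v in(("roller0",roller(0)),("hinge",[24,0,34]),("boxtop",[-20,0,86]),("foot",[0,0,0])): print(n,nm,(proj(n,C(v,foot,22.06))-c)*6+3+[o,0])
E
```

```text
time: 44.28
tcp_pos: [0.5463, -0.3792, 0.2443]
wrist_force: [-0.0, 1.4, 0.0]
opening: 0.0002
side roller0 [328.7912 110.207 ]
side hinge [221.103  175.5421]
side boxtop [116.1933 159.3636]
side foot [175.8973 252.0426]
top roller0 [533.172   87.6778]
top hinge [572.8421 182.5482]
top boxtop [622.735  263.9701]
top foot [581.6587 227.    ]
```

View pics/j.png

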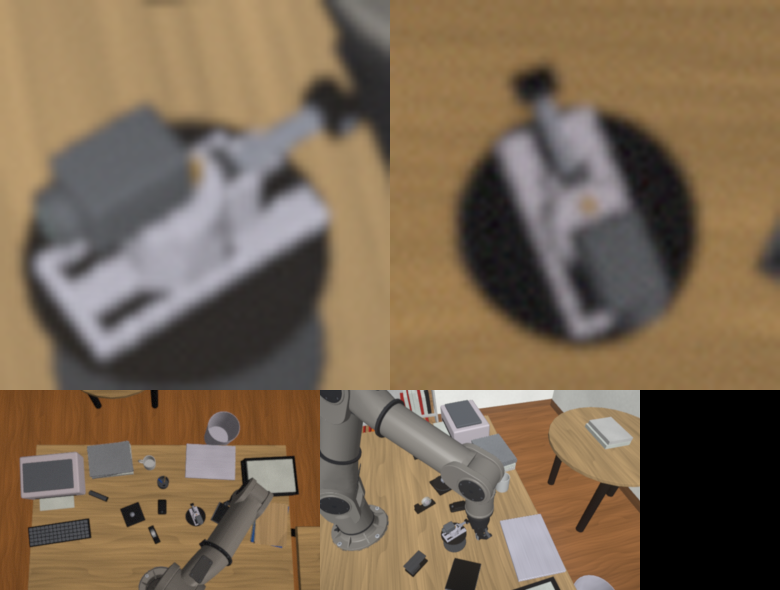

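The final picture shows the camera flat on the stand with the brass pin raised. The roller is at (330,105) in the side crop and (535,85) in the top crop, against (329,110) and (533,88) predicted for handle angle 0. The gripper is clear, so I hand in.

Run:
```python
from h import *
a=cv2.imread("pics/top0.png");b=cv2.imread("pics/T6.png");d=cv2.blur(cv2.absdiff(a,b).max(2),(3,3))
for n,(x,y) in dict(mouse=(324,234),stapler=(197,212),mug=(297,145),pens=(326,185),tape=(308,289)).items(): print(n,d[y-15:y+16,x-15:x+16].max())
state();print(ctrl.job_done())
```

```text
mouse 9
stapler 6
mug 6
pens 6
tape 8
t 44.38 tcp [ 0.5467 -0.3786  0.2447] rot [ 179.9126    0.0438 -157.8679] F [ 0.2311 -0.0238  0.5797] M [-0.0431 -0.0377 -0.0521] open -0.0003
the job is handed in; nothing more can be done
None
```

The camera is locked on the round stand, and I handed the job in at 44.4 s. I raised the handle to its stop on the dock and carried the camera over. I lowered it with the handle up until the plate spring took about 15 N in all, then let go and swung the handle down.

**Last checks**
- **Handle down:** in the final pictures the roller is within about 1 px of where a level handle should be. A light press of up to 11 N on the roller met the stop at the expected height.
- **Fully home:** the camera sits flat on the stand and the brass pin looks raised. I judged this from the force and the picture; I did not measure the pin's height.
- **Other things on the desk:** the top view shows no change at the mouse, stapler, mug, pen cup or tape dispenser. I did not compare the disc cases or hole punch.
- **Gripper:** it is clear of everything, with the wrist force near zero.

**What went wrong or disagreed**
- The fingertips end about 30 mm short of the reported TCP, so the first pinch closed above the roller. Finding that offset by touch pressed the locked handle on the dock with about 25 N and briefly tilted the camera. After that I worked with the offset.
- The plate height came out at 82 to 90 mm by sight and about 88 mm by touch.

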